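# Stow the inspection torch in its spring clips

### The job

Take the inspection torch from its rest and press it down into the two spring clips of the rack, red lamp head at the rack's blue end and the yellow band midway between the clips, until both clips have snapped round it and it is fully home on its seats; then let go. Press by feel: the rack's height is not known exactly and the torch must never bear on the rack with more than 20 N. Leave the other things on the bench where they are.

Things in the scene. Friction and masses are not known exactly. Their poses are not given: they have to be found in the camera images.
- torch: Torch to be stowed: black round rod, 22 mm diameter, 156 mm long, about 120 g, yellow band at mid length, red lamp head (28 mm diameter, 22 mm long) at its +y end. Origin on the axis, mid-band: grip there. Its y axis is the torch's axis, pointing to the red head. It starts level in the rest, axis 45 mm above the table.
- torch_head (a point): Middle of the torch's red lamp head, on the axis, 71 mm from the torch's origin.
- rest: Fixed rest in which the torch starts: base 75 (x) x 130 (y) mm, two black notched blocks 14 mm thick at y = -45 and +45 mm, up to 54 mm high. Origin: centre of its underside, on the table. The torch lies along its y axis; between the blocks, below the torch, it is open down to 8 mm above the table.
- rack: Fixed clip rack: grey plate 85 (x) x 170 (y) x 12 mm, origin at the centre of its underside, on the table. A column at the centre carries a bar along y (22 mm wide, 150 long) with two upward-open steel spring clips at y = -45 and +45 mm, each 14 mm wide. The torch goes in from above, its axis along the rack's y axis over the plate's centre line.
- rack_mid (a point): Centre of the plate's top (12 mm up); the torch's middle goes above it. HEIGHT NOT REPORTED: the column is locked anew each time, so the axis of a torch fully home is anywhere from 70 to 96 mm above the table. It meets the finger lips about 17 mm above home and is between them about 9 mm above; from there it must still be pressed down onto the black seats, which stop it.
- rack_blue_end (a point): Blue band on the plate's +y end, 74 mm from its centre. Spreading the clips takes about 4 to 8 N in all (friction varies); once the torch is home the force rises further (10 to 11 N of press is enough). The bar rests on a spring cushion that gives from 6 N, then 1 mm per 16 N, 4 mm at most. Finger tops: 20 mm above the home axis, 46 mm across. Bar top: 27 mm below the home axis; 76 mm free between the clips.
- clip_near_front (a joint): Spring finger on the -x side of the clip at the rack's -y end: angle in rad, 0 closed (its rest), growing as it is spread; about 0.08 when the torch is between the lips, back to about 0 when the torch is home.
- clip_near_back (a joint): Spring finger on the +x side of the clip at the rack's -y end: angle in rad, 0 closed (its rest), growing as it is spread; about 0.08 when the torch is between the lips, back to about 0 when the torch is home.
- clip_far_front (a joint): Spring finger on the -x side of the clip at the rack's +y (blue) end: angle in rad, 0 closed (its rest), growing as it is spread; about 0.08 when the torch is between the lips, back to about 0 when the torch is home.
- clip_far_back (a joint): Spring finger on the +x side of the clip at the rack's +y (blue) end: angle in rad, 0 closed (its rest), growing as it is spread; about 0.08 when the torch is between the lips, back to about 0 when the torch is home.
- tape_roll: Bystander, to be left alone: yellow masking-tape roll lying flat, 70 mm across, 24 mm high; origin at the centre of its underside.
- lacquer_tin: Bystander, to be left alone: lacquer tin, 70 mm across, 90 mm high; origin at the centre of its underside.
- sanding_block: Bystander, to be left alone: cork sanding block, 65 x 110 x 30 mm; origin at the centre of its underside.
- wheel_nut_a: Bystander, to be left alone: steel wheel nut standing on end, 26 mm across, 30 mm high; origin at the centre of its underside.
- wheel_nut_b: Bystander, to be left alone: a second such wheel nut; origin at the centre of its underside.
- spanner: Bystander, to be left alone: steel spanner lying flat, 170 mm long; origin at the underside, in the middle.
- mixing_cup: Bystander, to be left alone: white mixing cup, 72 mm across, 70 mm high; origin at the centre of its underside.
There are look-alikes about, which are no part of the job. There is more than one size of the torch; the one meant has the size given above.

How it is judged:
By the outcome, as a careful person would: the job done as asked, in the order asked, and still so for the second after the job is handed in, with the robot touching nothing.
It also fails if it takes over 42 s, if anything falls off the work surface, if the arm or the gripper's body presses on something with over 40 N, if the wrist force passes 120 N, or if a joint passes its speed limit or range.

### The arm

A 6-joint arm with a two-finger parallel gripper is mounted at the origin on the work surface. World frame = base frame: x ahead of the robot, y to its left, z up, the work surface at z = 0. Lengths are in mm, angles in rad, forces in N, time in s.
With the tool pointing down it reaches from about 300 to 775 mm from the base axis. Payload 14.6 kg.
Tool frame: the origin (TCP) lies between the finger pads; the fingertips stand 19 mm ahead of it and the grasp point (between the pads) is the TCP; z points along the fingers, y is the line along which they close (so a half turn about z gives the same grasp; the last joint's range is limited). The gripper opens to 94 mm and grips with 3 to 60 N. Pads are 16 mm wide; open, the fingers measure 119 mm over their backs; the gripper's body (75 mm by 177 mm) begins 78 mm behind the grasp point.
Start: joints at [-1.354, 0.3, 1.521, -0, 1.321, -0.067], TCP at [153.996, -527.991, 224.446] pointing down, gripper open.
Joint ranges: [-3.03, 3.03], [-0.79, 2.21], [0.23, 2.52], [-1.04, 4.18], [0, 3.07], [-2.55, 2.55]. Speed limits (rad/s): [2.22, 2.22, 2.57, 3.14, 3.14, 3.14].

### API

Orientations are given as [roll, pitch, yaw] about the fixed x, y, z axes, in that order (R = Rz(yaw) Ry(pitch) Rx(roll)).
In Python, from cell import monitor, imaging, job, find_in, trace gives the robot as it stands. The module is installed in compiled form; this text tells all that it offers.
- The arm moves only by the tool arm_command, never from a script. Its argument "steps" is a list of rows, each a list of 5 numbers: the opening, from 0 (shut) to 1 (fully open), then the shift along the tool's x, y, z in mm, then the turn about the tool's z in degrees. In form: [[gripper, dx, dy, dz, turn], ...]. A call has 1 to 20 rows; each row is the pose to reach, as a shift and turn from the pose commanded when the call began, along the tool's axes at that moment; what a row does not reach only later rows make up. A row lasts 1/8 s, in which the tool goes at most 62.5 mm and 10.7 degrees, less where a joint would pass 70% of its speed; a pose out of reach is approached as far as the arm can. A call with a gripper value outside its range is refused whole. The fingers move at their own pace and stop on an object; "force" is the grip in N (left out, the last holds). Time passes only in rows, so rows that repeat a pose let the fingers close. It gives the time, the measured TCP pose, the force, the opening and the grip force at its end, in the units of the state.
- monitor.read_state(): the state, without advancing time (a new reading comes with each control period).
- imaging.camera(name): name is "scene" or "top" or "wrist"; returns a dict with "img" (384x512x3 uint8, red, green, blue), "mtx" (3x3 intrinsics, pixels), "view" (4x4, takes a point from world to camera coordinates). Camera axes: x right, y down, z forward; pixel columns grow to the right and rows downward; lengths in mm; the calibration is good to about 2 mm. A picture is of the moment at which its call begins. There is no depth.
- job.sign_off(): hands the job in; it is judged then, once.
Trained networks look in a picture, given as the dict that the camera call returned (one of the last four; its "shot" number tells which), for a name from the list of things; names that differ only in an ending like _2 or _b are one class to them, and where a whole thing is asked for, a point or a joint stands for the part that bears it (a point fixed in the world has none). Each returns a list of dicts, best first, with "p" (0 to 1); they miss things now and then, are a little off and sometimes report something else, mostly with a low value. They report only what shows in the picture. A call takes as long as a camera call. They do not tell look-alikes from the thing itself.
- find_in(picture, target): "rect" ([centre column, centre row, width, height] in pixels, round what is visible of it).
- trace(picture, target): "region" (384x512 bool, what is visible of it) and "rect" ([centre column, centre row, width, height] in pixels, round what is visible of it).
The state is a dict: "clock": time; "joints": joint angles; "qd": joint speeds; "effort": joint torques, N m; "eef_pos": TCP position; "eef_rot": TCP orientation; "wrist_force": force on the tool from outside, world axes, zero at the start; "moment": the same for the moment, N m; "finger_gap": finger opening in mm; "finger_force": force on a finger pad.
Only numpy, scipy, OpenCV 4.12 (cv2) and the standard library are available. Lean on these libraries where they do the work, as an engineer would, in place of code of your own. Each camera call takes 0.05 s, during which the arm holds its last target. There are 200 camera calls.

## Working session

There is one attempt and no reset: what is moved stays moved. The work goes in short steps, Python scripts to look and compute and a tool call to move; the robot and the scene stay as the last step left them, time stands still between calls to the robot, and variables do not carry over. Pictures are saved under pics/ and viewed, at most 10 in all, crops included, and the job is handed in when it is done.

Besides the shell and the picture viewer there is one more tool, called after "Emit:" as a command line: name --pt "numbers of a row" for each row, then --argument value for the rest. arm_command: Moves the arm, as the interface text tells. Its arguments: {"type":"object","properties":{"steps":{"type":"array","items":{"type":"array","items":{"type":"number"}}},"force":{"type":"number"}},"required":["steps"]}

```bash
mkdir -p pics; cat > h.py <<'E'
import numpy as np, cv2
from cell import monitor, imaging, job, find_in, trace
def ray(c,u,v,z):
    V=np.array(c['view']);K=np.array(c['mtx']);R=V[:3,:3];t=V[:3,3]
    o=-R.T@t; d=R.T@np.linalg.inv(K)@np.array([u,v,1.]); return o+d*(z-o[2])/d[2]
def proj(c,p):
    V=np.array(c['view']);q=V[:3,:3]@np.array(p,float)+V[:3,3];q=np.array(c['mtx'])@q;return q[:2]/q[2]
def save(c,n,crop=None,s=1):
    im=c['img'][:,:,::-1]
    if crop: a,b,w,h=crop; im=im[b:b+h,a:a+w]
    cv2.imwrite('pics/'+n,cv2.resize(im,None,fx=s,fy=s,interpolation=cv2.INTER_CUBIC))
E
python3 - <<'E'
from h import *
s=monitor.read_state();print(s['eef_pos'],s['eef_rot'],s['finger_gap'])
a=imaging.camera('top');b=imaging.camera('scene')
cv2.imwrite('pics/a.png',cv2.resize(a['img'][:,:,::-1],(800,600),interpolation=cv2.INTER_CUBIC))
cv2.imwrite('pics/b.png',cv2.resize(b['img'][:,:,::-1],(800,600),interpolation=cv2.INTER_CUBIC))
for n,z in [('torch',45),('torch_head',45),('rest',0),('rack',12),('rack_mid',12),('rack_blue_end',12)]:
    for r in find_in(a,n)[:4]:
        print(n,round(r['p'],2),np.round(r['rect']),np.round(ray(a,r['rect'][0],r['rect'][1],z)))
E
```

```text
[ 153.95445037 -527.75333973  223.87403377] [-3.14041784e+00 -1.03881642e-04  2.83810742e-01] 94.4248137190093
torch 0.71 [151. 156.  53.  37.] [568. 222.  45.]
torch 0.66 [157. 245.  73.  54.] [335. 196.  45.]
torch 0.65 [192.  93.  28.  39.] [744. 119.  45.]
torch 0.6 [336. 273.  41.  56.] [ 269. -261.   45.]
torch_head 0.71 [158. 244.  73.  46.] [338. 194.  45.]
torch_head 0.68 [152. 158.  50.  37.] [563. 220.  45.]
torch_head 0.64 [335. 274.  42.  54.] [ 266. -257.   45.]
rest 0.82 [159. 158.  53.  46.] [573. 212.   0.]
rack 0.81 [313. 185.  71.  44.] [ 498. -209.   12.]
rack 0.26 [280.  98.  46.  31.] [ 742. -121.   12.]
rack_mid 0.23 [312. 186.  67.  36.] [ 497. -206.   12.]
rack_blue_end 0.56 [312. 187.  69.  40.] [ 494. -206.   12.]
```

View pics/a.png

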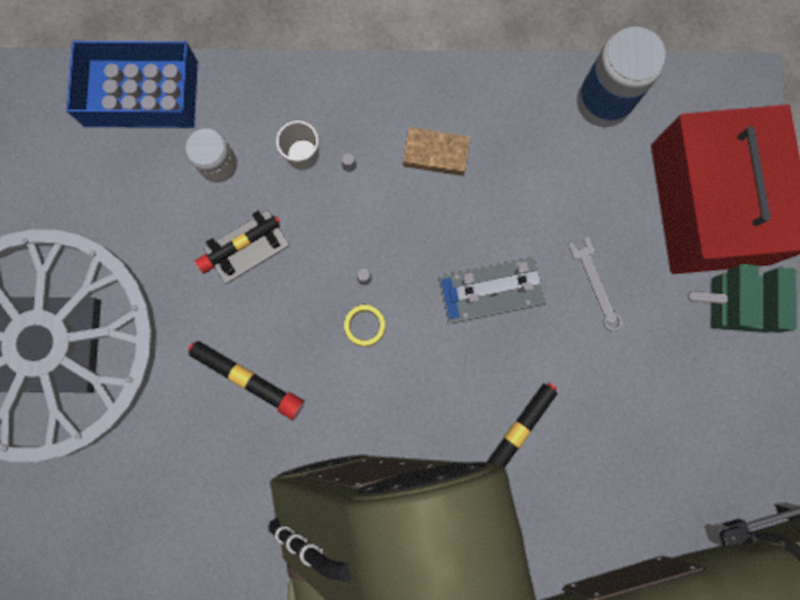

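View pics/b.png

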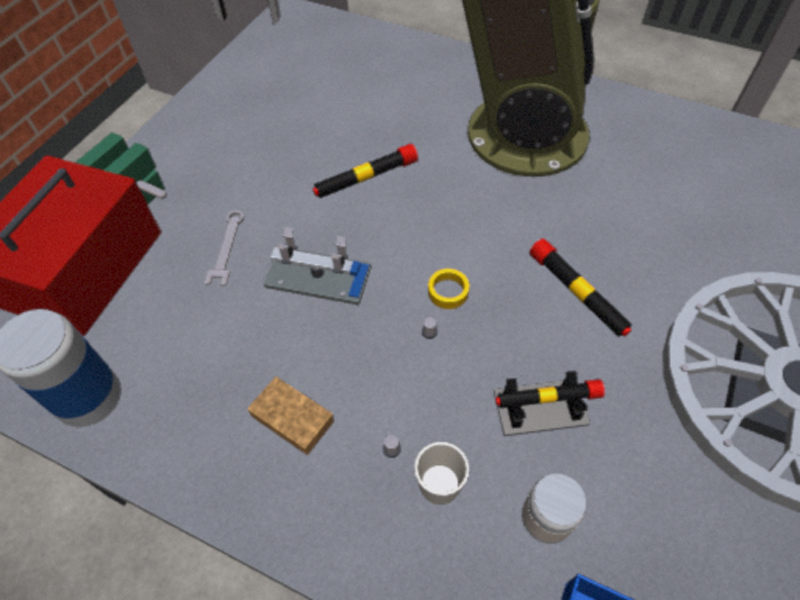

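The top view shows the torch in the rest, with its head near (205,264), its band at (240,242) and its tail at (278,221). The rack is at (495,290) with its blue end on the left. The two loose, thicker torches are look-alikes. Next I'll refine these positions using colour.

```bash
python3 - <<'E'
from h import *
a=imaging.camera('top');b=imaging.camera('scene')
def cen(c,box,f,z):
    x0,y0,x1,y1=[int(k*.64) for k in box];h=cv2.cvtColor(c['img'],cv2.COLOR_RGB2HSV).astype(int)[y0:y1,x0:x1]
    v,u=np.nonzero(f(h)); return len(u),np.round(ray(c,u.mean()+x0,v.mean()+y0,z),1)
Y=lambda h:(abs(h[...,0]-25)<8)&(h[...,1]>140)&(h[...,2]>100)
Rd=lambda h:((h[...,0]<6)|(h[...,0]>174))&(h[...,1]>140)&(h[...,2]>70)
B=lambda h:(abs(h[...,0]-110)<12)&(h[...,1]>140)
for c,bb,hb,tb,rb in [(a,(225,228,256,258),(190,250,222,280),(268,208,285,228),(430,265,470,330)),(b,(535,380,560,408),(582,375,608,402),(492,390,506,408),(340,250,375,305))]:
    m,e,t=[cen(c,x,f,z) for x,f,z in((bb,Y,52),(hb,Rd,50),(tb,Rd,48))]
    print('band',m,'head',e,'tail',t,'blue',cen(c,rb,B,12))
    d=e[1]-t[1];print('yaw torch y',np.arctan2(d[1],d[0]))
r=[x for x in trace(a,'rack')][0]
g=np.uint8(r['region']);print(r['p'],g.sum(),r['rect'])
u=cv2.minAreaRect(np.argwhere(g)[:,::-1].astype(np.float32));print(u)
P=[ray(a,*p,12)[:2] for p in cv2.boxPoints(u)];print(np.round(P,1),np.mean(P,0))
r=trace(b,'rack')[0];g=np.uint8(r['region']);
cn=cv2.minAreaRect(np.argwhere(g)[:,::-1].astype(np.float32));print(r['p'],[np.round(ray(b,*p,12)[:2]) for p in cv2.boxPoints(cn)])
E
```

```text
band (46, array([569.3, 212.9,  52. ])) head (80, array([533.3, 273.4,  50. ])) tail (6, array([611.4, 155.2,  48. ])) blue (149, array([ 483.6, -142. ,   12. ]))
yaw torch y 2.1546877553840558
band (111, array([576.6, 216.6,  52. ])) head (116, array([537.4, 276.5,  50. ])) tail (15, array([613.9, 155.3,  48. ])) blue (164, array([ 481.3, -144.7,   12. ]))
yaw torch y 2.1338331546130647
0.79 2001 [315.4, 187.7, 67.1, 41.2]
((313.6400146484375, 185.52000427246094), (33.27268981933594, 64.2198715209961), 79.69515228271484)
[[ 526.2 -117.6]
 [ 559.2 -288.6]
 [ 469.9 -302.6]
 [ 437.6 -133.5]] [ 498.24752684 -210.57887841]
0.84 [array([ 567., -281.]), array([ 437., -339.]), array([ 398., -152.]), array([ 528., -108.])]
```

Emit:
arm_command --pt "1 418 -207 0 -84" --pt "1 418 -207 0 -84" --pt "1 418 -207 0 -84" --pt "1 418 -207 0 -84" --pt "1 418 -207 0 -84" --pt "1 418 -207 0 -84" --pt "1 418 -207 0 -84" --pt "1 418 -207 0 -84" --pt "1 418 -207 0 -84" --pt "1 418 -207 0 -84" --pt "1 418 -207 0 -84"

```text
clock: 1.98
eef_pos: [496.7, -213.1, 224.6]
eef_rot: [3.142, 0.0, 1.747]
wrist_force: [-0.6, 0.2, 0.1]
finger_gap: 93.8
finger_force: 0.0
```

```bash
python3 - <<'E'
from h import *
s=monitor.read_state();print(s['clock'],s['eef_pos'],s['eef_rot'],s['wrist_force'])
c=imaging.camera('wrist');save(c,'w1.png',None,1.5)
np.savez('w1.npz',**{k:c[k] for k in('img','mtx','view')})
V=np.array(c['view']);print(np.round(-V[:3,:3].T@V[:3,3]),np.round(V[2,:3],2))
for r in trace(c,'rack')[:1]: print(r['p'],r['rect'])
E
```

```text
1.975 [ 496.67425426 -213.10361295  224.57739345] [3.14151725e+00 1.61225012e-04 1.74699845e+00] [-0.64955675  0.20651317  0.08648675]
[ 483. -135.  384.] [ 0.05 -0.27 -0.96]
```

View pics/w1.png

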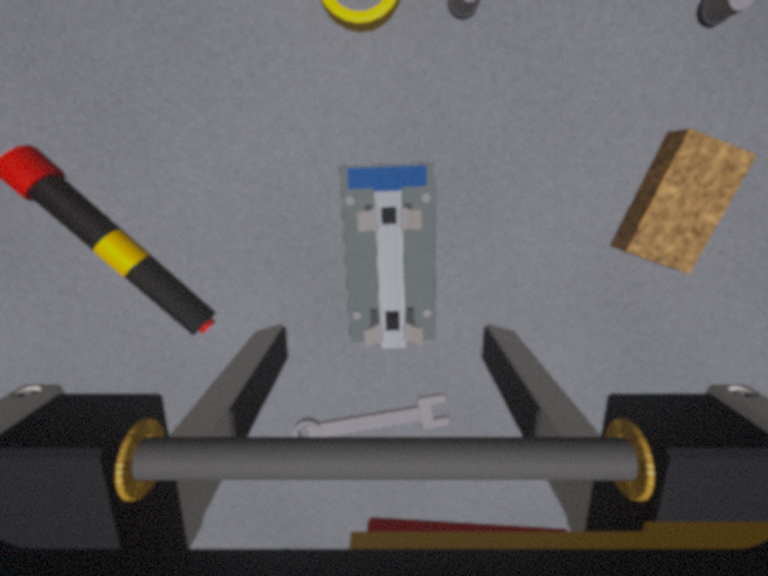

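The wrist view shows the rack plate with corners at (341,165), (434,165), (436,341) and (350,341). The black seats are at (389,215) and (392,320), and the blue band is at the top.

```bash
python3 - <<'E'
from h import *
c=dict(np.load('w1.npz'))
g=cv2.cvtColor(c['img'],cv2.COLOR_RGB2GRAY).astype(float);H=cv2.cvtColor(c['img'],cv2.COLOR_RGB2HSV).astype(int)
m=(abs(H[...,0]-110)<12)&(H[...,1]>140);m[:100]=0;m[135:]=0;m[:,:220]=0;m[:,300:]=0
v,u=np.nonzero(m);bl=ray(c,u.mean(),v.mean(),12);print('blue',len(u),bl,cv2.minAreaRect(np.c_[u,v].astype(np.float32)))
S=[]
for x,y in((389,215),(392,320)):
    x=int(x/1.5);y=int(y/1.5);w=g[y-8:y+9,x-7:x+8];k=w<70;vv,uu=np.nonzero(k);S.append((uu.mean()+x-7,vv.mean()+y-8));print(len(uu),S[-1])
for h in range(70,97,5):
    p=[ray(c,*s,h-11) for s in S];d=p[0]-p[1];print(h,np.linalg.norm(d).round(1),((p[0]+p[1])/2)[:2].round(1),np.arctan2(d[1],d[0]).round(3))
P=[ray(c,x/1.5,y/1.5,12)[:2] for x,y in((341,165),(434,165),(436,341),(350,341))]
S=[ray(c,x/1.5,y/1.5,12)[:2] for x,y in((350,200),(426,198),(428,314),(357,316))]
for Q in(P,S):
    Q=np.array(Q);d=(Q[0]+Q[1]-Q[2]-Q[3])/2;print(Q.round(1).tolist(),Q.mean(0),np.linalg.norm(d),np.linalg.norm(Q[0]-Q[1]),np.arctan2(d[1],d[0]))
E
```

```text
blue 638 [ 486.20518901 -140.23725191   12.        ] ((258.0271911621094, 118.67890930175781), (14.068751335144043, 50.439666748046875), 87.70938873291016)
65 (np.float64(258.87692307692305), np.float64(143.01538461538462))
69 (np.float64(261.17391304347825), np.float64(213.18840579710144))
70 89.7 [ 501.7 -211.7] 1.784
75 88.3 [ 501.4 -210.5] 1.784
80 86.9 [ 501.1 -209.3] 1.784
85 85.5 [ 500.9 -208.2] 1.784
90 84.1 [ 500.6 -207. ] 1.784
95 82.8 [ 500.3 -205.8] 1.784
[[444.6, -137.3], [525.6, -122.8], [562.8, -287.3], [478.3, -302.4]] [ 502.84035231 -212.44584358] 168.64072722318545 82.30608648986157 1.7827046690110724
[[457.1, -165.9], [524.5, -152.0], [549.1, -260.7], [481.0, -275.0]] [ 502.92035797 -213.41328583] 111.56362470606345 68.79077718195829 1.789988297158571
```

Emit:
arm_command --pt "1 407 150 0 -22.8" --pt "1 407 150 0 -22.8" --pt "1 407 150 0 -22.8" --pt "1 407 150 0 -22.8" --pt "1 407 150 0 -22.8" --pt "1 407 150 0 -22.8" --pt "1 407 150 0 -22.8" --pt "1 407 150 0 -22.8" --pt "1 407 150 0 -22.8" --pt "1 407 150 0 -22.8"

```text
clock: 3.32
eef_pos: [572.6, 213.5, 224.7]
eef_rot: [3.141, 0.0, 2.146]
wrist_force: [0.5, -0.5, 0.3]
finger_gap: 94.1
finger_force: 0.0
```

```bash
python3 - <<'E'
from h import *
s=monitor.read_state();print(s['clock'],s['eef_pos'],s['eef_rot'],s['wrist_force'])
c=imaging.camera('wrist');save(c,'w2.png',None,1.5)
np.savez('w2.npz',**{k:c[k] for k in('img','mtx','view')})
E
```

```text
3.325 [572.58422531 213.53411342 224.71178155] [3.14140529e+00 1.55949602e-04 2.14585300e+00] [ 0.51701445 -0.54995104  0.32173122]
```

View pics/w2.png

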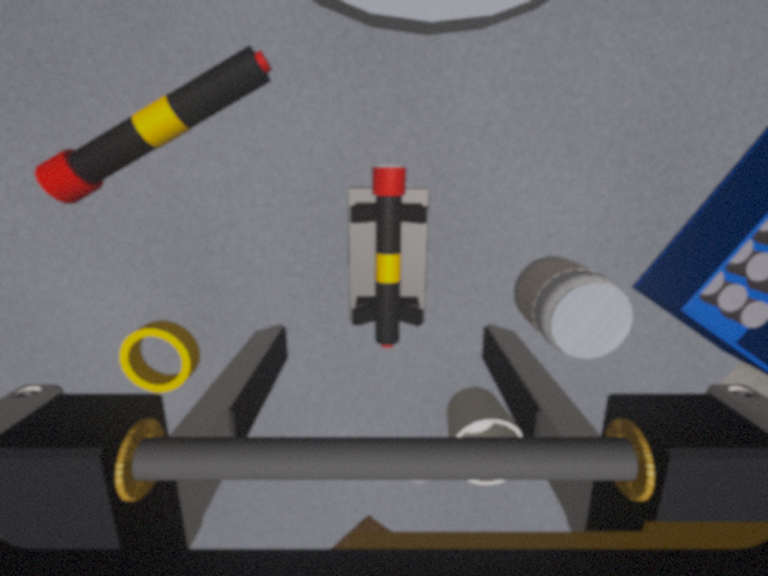

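The torch is centred at about column 388, with its band at row 268. The tin is to the right at (570,300) and the tape roll is to the left.

```bash
python3 - <<'E'
from h import *
c=dict(np.load('w2.npz'));H=cv2.cvtColor(c['img'],cv2.COLOR_RGB2HSV).astype(int)
def cen(f,x0,y0,x1,y1,z):
    v,u=np.nonzero(f(H[y0:y1,x0:x1]));print(len(u),u.mean()+x0,v.mean()+y0);return ray(c,u.mean()+x0,v.mean()+y0,z)
Y=lambda h:(abs(h[...,0]-25)<8)&(h[...,1]>140)&(h[...,2]>100)
R=lambda h:((h[...,0]<6)|(h[...,0]>174))&(h[...,1]>140)&(h[...,2]>70)
b=cen(Y,235,155,280,200,54);h=cen(R,235,100,280,140,55);t=cen(R,240,222,280,240,45)
print(b,h,t);d=h-t;print('yaw',np.arctan2(d[1],d[0]),np.linalg.norm((h-b)[:2]))
o=b[:2]
e=o-np.array([572.6,213.5]);p=2.1459;print('dx,dy',e@[np.cos(p),np.sin(p)],e@[np.sin(p),-np.cos(p)])
for u,v in((590,317),(554,292)):
  for z in(90,): q=ray(c,u/1.5,v/1.5,z)[:2]-np.array([572.6,213.5]);print('tin',q@[np.cos(p),np.sin(p)],q@[np.sin(p),-np.cos(p)])
# TCP projection at z=45
print(proj(c,[572.6,213.5,54]))
E
```

```text
318 258.45911949685535 178.50943396226415
378 258.86772486772486 120.75661375661376
4 257.5 230.0
[575.1309366  215.58575068  54.        ] [536.90726202 275.00862884  55.        ] [614.86775739 152.4557653   45.        ]
yaw 2.1373647063389742 70.65499096078429
dx,dy 0.37359674289941824 3.258285050886725
tin -30.172457448891485 160.09931038609855
tin -9.92202842802281 129.8098236551871
[255.87719252 178.79548608]
```

Emit:
arm_command --pt "1 0 3 50 0.5" --pt "1 0 3 100 0.5" --pt "1 0 3 140 0.5" --pt "1 0 3 165 0.5" --pt "1 0 3 180 0.5" --pt "1 0 3 180 0.5" --pt "1 0 3 180 0.5" --pt "1 0 3 180 0.5" --force 25

```text
clock: 4.38
eef_pos: [575.4, 216.7, 45.6]
eef_rot: [3.14, 0.0, 2.139]
wrist_force: [-0.4, -0.1, 0.7]
finger_gap: 93.7
finger_force: 0.0
```

```bash
python3 - <<'E'
from h import *
s=monitor.read_state();print(s['clock'],s['eef_pos'],s['eef_rot'],s['wrist_force'])
c=imaging.camera('wrist');save(c,'w3.png',None,1.2)
E
```

```text
4.375 [575.43243505 216.72453728  45.57128445] [3.13990776e+00 4.25595015e-04 2.13899994e+00] [-0.41573873 -0.13009084  0.71875216]
```

View pics/w3.png

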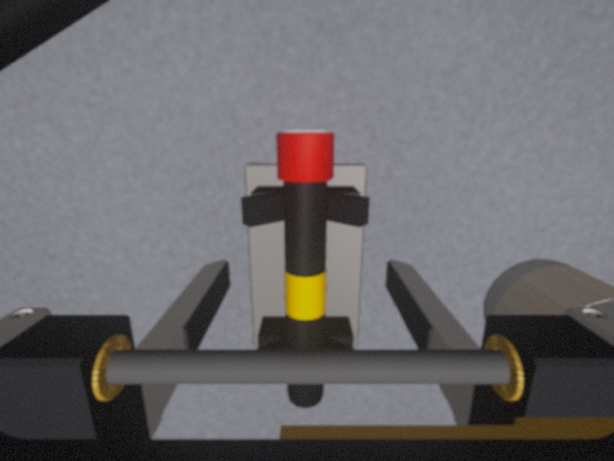

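The torch is centred between the open fingers, with its band at (305,295). Closing now.

Emit:
arm_command --pt "0.1 0 0 0 0" --pt "0 0 0 0 0" --pt "0 0 0 0 0" --pt "0 0 0 0 0" --pt "0 0 0 0 0" --pt "0 0 0 0 0" --pt "0 0 0 0 0" --pt "0 0 0 0 0" --force 40

```text
clock: 5.42
eef_pos: [574.3, 216.3, 44.4]
eef_rot: [-3.14, -0.0, 2.139]
wrist_force: [-5.7, -2.8, 3.8]
finger_gap: 21.0
finger_force: 40.0
```

```bash
python3 - <<'E'
from h import *
s=monitor.read_state();print(s['clock'],s['eef_pos'],s['eef_rot'],s['wrist_force'],s['finger_gap'],s['finger_force'])
c=imaging.camera('wrist')
H=cv2.cvtColor(c['img'],cv2.COLOR_RGB2HSV).astype(int)
m=(abs(H[...,0]-25)<8)&(H[...,1]>140)&(H[...,2]>100);m[300:]=0;m[:,:200]=0;m[:,300:]=0
v,u=np.nonzero(m);P=ray(c,u.mean(),v.mean(),s['eef_pos'][2]+10);e=P-s['eef_pos'];p=s['eef_rot'][2]
print(len(u),u.mean(),v.min(),v.max(),'along',e[:2]@[np.cos(p),np.sin(p)],'lat',e[:2]@[np.sin(p),-np.cos(p)])
E
```

```text
5.425 [574.34493382 216.28968106  44.39400205] [-3.13962679e+00 -2.13063873e-04  2.13918771e+00] [-5.71841191 -2.80618757  3.77509024] 21.030686795242627 40.00196099281311
1374 256.03930131004364 227 299 along -2.7901907771236396 lat 0.22453855762211267
```

Emit:
arm_command --pt "0 0 0 -20 0" --pt "0 0 0 -60 0" --pt "0 0 0 -110 0" --pt "0 0 0 -150 0" --pt "0 0 0 -150 0" --pt "0 0 0 -150 0"

```text
clock: 6.22
eef_pos: [574.7, 216.5, 194.3]
eef_rot: [-3.141, -0.0, 2.139]
wrist_force: [0.2, -0.3, -1.4]
finger_gap: 21.2
finger_force: 40.0
```

```bash
cat > chk.py <<'E'
from h import *
s=monitor.read_state();print(s['clock'],s['eef_pos'].round(2) if hasattr(s['eef_pos'],'round') else s['eef_pos'],s['eef_rot'],s['wrist_force'],s['finger_gap'],s['finger_force'])
c=imaging.camera('wrist');save(c,'t.png',None,1.3);np.savez('t.npz',**{k:c[k] for k in('img','mtx','view')})
H=cv2.cvtColor(c['img'],cv2.COLOR_RGB2HSV).astype(int);z=s['eef_pos'][2];p=s['eef_rot'][2]
def f(m,h):
    n,l,st,ce=cv2.connectedComponentsWithStats(np.uint8(m[:,200:300][:275]));k=1+st[1:,4].argmax();u,v=ce[k];u+=200
    e=ray(c,u,v,z+h)-s['eef_pos'];print(st[k],'along',e[:2]@[np.cos(p),np.sin(p)],'lat',e[:2]@[np.sin(p),-np.cos(p)])
f((abs(H[...,0]-25)<8)&(H[...,1]>140)&(H[...,2]>100),10)
f(((H[...,0]<6)|(H[...,0]>174))&(H[...,1]>140)&(H[...,2]>70),12)
E
python3 chk.py
```

```text
6.225 [574.67 216.54 194.27] [-3.14126446e+00 -6.73703825e-05  2.13915584e+00] [ 0.16958375 -0.3411719  -1.42218522] 21.21417631675241 39.99947190284729
[  39  227   35   42 1268] along -0.40401470310050275 lat 0.35015298390640526
[  33  111   48   42 1874] along 69.70762106370633 lat 0.28736750054251975
```

Emit:
arm_command --pt "0 -322 -292 0 20.3" --pt "0 -322 -292 0 20.3" --pt "0 -322 -292 0 20.3" --pt "0 -322 -292 0 20.3" --pt "0 -322 -292 0 20.3" --pt "0 -322 -292 0 20.3" --pt "0 -322 -292 0 20.3" --pt "0 -322 -292 0 20.3" --pt "0 -322 -292 0 20.3" --pt "0 -322 -292 0 20.3" --pt "0 -322 -292 0 20.3"

```text
clock: 7.65
eef_pos: [502.4, -210.9, 194.4]
eef_rot: [-3.142, -0.0, 1.786]
wrist_force: [-0.3, 0.7, -1.0]
finger_gap: 21.2
finger_force: 40.0
```

```bash
python3 chk.py
```

```text
7.65 [ 502.41 -210.91  194.39] [-3.14150400e+00 -1.43990053e-04  1.78640000e+00] [-0.33783287  0.71445851 -0.97375275] 21.154918263305987 39.999452233314514
[  39  227   35   42 1271] along -0.4031846837910399 lat 0.40303697247823883
[  34  111   46   42 1836] along 69.930563864281 lat 0.35756721384403245
```

View pics/t.png

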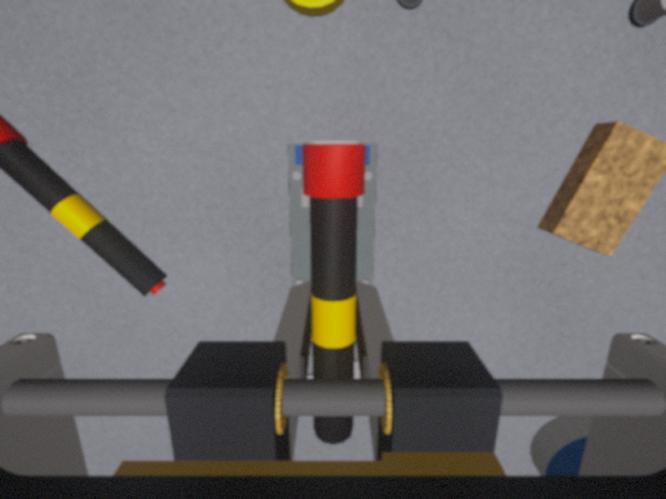

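Emit:
arm_command --pt "0 -1 -0.7 40 0" --pt "0 -1 -0.7 70 0" --pt "0 -1 -0.7 79 0" --pt "0 -1 -0.7 79 0" --pt "0 -1 -0.7 79 0"

```text
clock: 8.32
eef_pos: [502.2, -213.2, 116.8]
eef_rot: [3.14, 0.001, 1.785]
wrist_force: [-1.1, -0.8, -1.8]
finger_gap: 21.1
finger_force: 40.0
```

```bash
python3 chk.py; python3 - <<'E'
from h import *
c=imaging.camera('scene');p=proj(c,[502,-212,90]);x,y=[int(k) for k in p]
save(c,'s1.png',(max(0,x-60),max(0,y-60),120,100),5)
E
```

```text
8.325 [ 502.25 -213.23  116.75] [3.14007216e+00 1.22069816e-03 1.78495412e+00] [-1.09192249 -0.80990121 -1.75089719] 21.130814684086747 39.99944508075714
[  39  227   35   42 1267] along -0.3377017470078612 lat 0.37870596287776603
[  34  111   46   42 1868] along 70.03036099754482 lat 0.34465202816535384
```

View pics/s1.png

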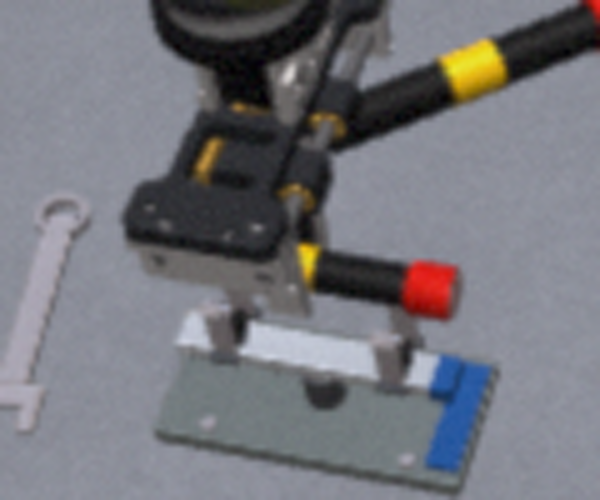

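The scene crop shows the torch above both clips with its head at the blue end and not yet touching. Now I'll feel downwards.

Emit:
arm_command --pt "0 0 0 4 0" --pt "0 0 0 8 0" --pt "0 0 0 12 0" --pt "0 0 0 12 0"

```text
clock: 8.93
eef_pos: [501.5, -212.9, 103.0]
eef_rot: [-3.141, -0.0, 1.785]
wrist_force: [0.1, -0.2, -2.0]
finger_gap: 21.4
finger_force: 40.0
```

Emit:
arm_command --pt "0 0 0 3 0" --pt "0 0 0 6 0" --pt "0 0 0 9 0" --pt "0 0 0 9 0"

```text
clock: 9.43
eef_pos: [501.6, -213.0, 94.2]
eef_rot: [-3.141, -0.0, 1.785]
wrist_force: [0.3, 0.9, -0.9]
finger_gap: 20.9
finger_force: 40.0
```

Emit:
arm_command --pt "0 0 0 2 0" --pt "0 0 0 4 0" --pt "0 0 0 4 0"

```text
clock: 9.8
eef_pos: [501.9, -213.2, 90.7]
eef_rot: [3.141, 0.0, 1.785]
wrist_force: [-0.8, -0.9, 2.0]
finger_gap: 21.2
finger_force: 40.0
```

Emit:
arm_command --pt "0 0 0 1 0" --pt "0 0 0 2 0" --pt "0 0 0 2 0"

```text
clock: 10.18
eef_pos: [501.8, -213.1, 88.7]
eef_rot: [3.141, 0.0, 1.785]
wrist_force: [-0.0, 0.5, 4.4]
finger_gap: 20.8
finger_force: 40.0
```

Emit:
arm_command --pt "0 0 0 1 0" --pt "0 0 0 2 0" --pt "0 0 0 2 0"

```text
clock: 10.55
eef_pos: [501.6, -213.0, 86.3]
eef_rot: [-3.142, -0.0, 1.785]
wrist_force: [-0.1, -0.5, 2.7]
finger_gap: 21.2
finger_force: 40.0
```

Emit:
arm_command --pt "0 0 0 1 0" --pt "0 0 0 2 0" --pt "0 0 0 2 0"

```text
clock: 10.92
eef_pos: [501.5, -213.0, 84.1]
eef_rot: [-3.141, -0.0, 1.785]
wrist_force: [0.4, -0.8, 0.2]
finger_gap: 21.0
finger_force: 40.0
```

Emit:
arm_command --pt "0 0 0 1 0" --pt "0 0 0 2 0" --pt "0 0 0 3 0" --pt "0 0 0 3 0"

```text
clock: 11.42
eef_pos: [501.5, -212.9, 81.1]
eef_rot: [-3.141, -0.0, 1.785]
wrist_force: [1.2, 0.3, -2.8]
finger_gap: 21.0
finger_force: 40.0
```

Emit:
arm_command --pt "0 0 0 1 0" --pt "0 0 0 2 0" --pt "0 0 0 2 0"

```text
clock: 11.8
eef_pos: [501.6, -213.0, 79.2]
eef_rot: [-3.141, -0.0, 1.785]
wrist_force: [-0.2, 0.1, -2.8]
finger_gap: 21.1
finger_force: 40.0
```

Emit:
arm_command --pt "0 0 0 0.5 0" --pt "0 0 0 1 0" --pt "0 0 0 1 0"

```text
clock: 12.18
eef_pos: [501.6, -213.0, 78.4]
eef_rot: [-3.142, -0.0, 1.785]
wrist_force: [-0.2, -0.0, -2.1]
finger_gap: 21.1
finger_force: 40.0
```

Emit:
arm_command --pt "0 0 0 0.7 0" --pt "0 0 0 1.5 0" --pt "0 0 0 1.5 0"

```text
clock: 12.55
eef_pos: [501.6, -213.0, 76.9]
eef_rot: [-3.141, -0.0, 1.785]
wrist_force: [-0.3, 0.3, -1.4]
finger_gap: 21.0
finger_force: 40.0
```

Emit:
arm_command --pt "0 0 0 0.5 0" --pt "0 0 0 1 0" --pt "0 0 0 1 0"

```text
clock: 12.92
eef_pos: [501.8, -213.1, 76.3]
eef_rot: [3.141, 0.0, 1.785]
wrist_force: [-0.3, 0.9, 4.0]
finger_gap: 21.5
finger_force: 40.0
```

Emit:
arm_command --pt "0 0 0 0.5 0" --pt "0 0 0 1 0" --pt "0 0 0 1 0"

```text
clock: 13.3
eef_pos: [501.9, -213.2, 75.9]
eef_rot: [3.141, 0.001, 1.785]
wrist_force: [-5.1, 1.0, 10.9]
finger_gap: 21.2
finger_force: 40.0
```

Emit:
arm_command --pt "0 0 0 0.1 0" --pt "0 0 0 0.1 0"

```text
clock: 13.55
eef_pos: [501.9, -213.2, 75.8]
eef_rot: [3.141, 0.001, 1.785]
wrist_force: [-3.6, 0.7, 12.5]
finger_gap: 21.1
finger_force: 40.0
```

```bash
python3 - <<'E'
from h import *
s=monitor.read_state();print(s['wrist_force'],s['moment'],s['eef_pos'])
c=imaging.camera('wrist');save(c,'w5.png',(130,60,250,240),2.4)
E
```

```text
[-3.64379681  0.73827825 12.50496075] [0.21094643 0.63985634 0.03417045] [ 501.94092339 -213.24375387   75.83397558]
```

View pics/w5.png

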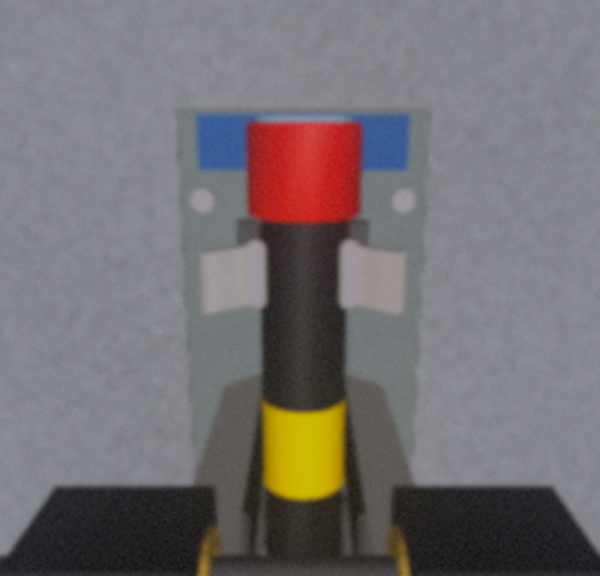

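The far clip's fingers have closed round the torch, and the head is over the blue band. The press is about 13 N, so I'll let go and retreat upwards.

Emit:
arm_command --pt "0.4 0 0 -0.3 0" --pt "0.6 0 0 -0.3 0" --pt "0.6 0 0 -0.3 0" --pt "0.6 0 0 -0.3 0" --pt "0.6 0 0 -0.3 0" --pt "0.6 0 0 -0.3 0"

```text
clock: 14.35
eef_pos: [501.6, -213.0, 75.1]
eef_rot: [-3.142, -0.0, 1.785]
wrist_force: [0.6, -0.2, 0.6]
finger_gap: 56.1
finger_force: 0.0
```

Emit:
arm_command --pt "0.6 0 0 -15 0" --pt "0.6 0 0 -50 0" --pt "0.6 0 0 -100 0" --pt "1 0 0 -150 0" --pt "1 0 0 -150 0" --pt "1 0 0 -150 0" --pt "1 0 0 -150 0"

```text
clock: 15.22
eef_pos: [501.2, -212.9, 224.0]
eef_rot: [-3.14, -0.001, 1.785]
wrist_force: [-0.1, 0.2, 0.1]
finger_gap: 92.3
finger_force: 0.0
```

```bash
python3 - <<'E'
from h import *
s=monitor.read_state();print(s['clock'],s['eef_pos'],s['wrist_force'],s['finger_gap'])
c=imaging.camera('wrist');b=imaging.camera('scene')
H=cv2.cvtColor(c['img'],cv2.COLOR_RGB2HSV).astype(int);Z=76.4
def f(m,z,n):
    m=np.uint8(m);m[:, :225]=0;m[:,295:]=0;m[:75]=0;m[290:]=0
    v,u=np.nonzero(m);print(n,len(u),ray(c,u.mean(),v.mean(),z))
f((abs(H[...,0]-25)<8)&(H[...,1]>140)&(H[...,2]>100),Z+9,'band')
f(((H[...,0]<6)|(H[...,0]>174))&(H[...,1]>140)&(H[...,2]>70),Z+12,'head')
A=c['img'][60:260,170:350,::-1];x,y=[int(k) for k in proj(b,[502,-212,70])];B=b['img'][y-40:y+40,x-45:x+45,::-1]
cv2.imwrite('pics/e.png',np.hstack([cv2.resize(A,(400,444),interpolation=2),cv2.resize(B,(400,444),interpolation=2)]))
E
```

```text
15.225 [ 501.24375183 -212.85426448  224.01381356] [-0.08390411  0.19892639  0.11719102] 92.28182272901894
band 398 [ 502.59921309 -213.75893626   85.4       ]
head 466 [ 488.15611467 -146.80988886   88.4       ]
```

View pics/e.png

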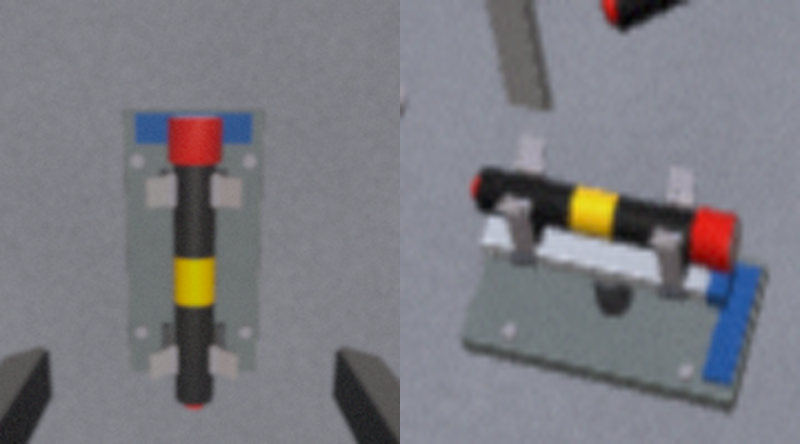

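The torch is in both clips, level, with its band midway between them and its head at the blue end. The gripper is clear, so I'm signing off.

```bash
python3 -c "
from cell import job
print(job.sign_off())"
```

```text
the job is handed in; nothing more can be done
None
```

The torch is pressed home in both clips at about 13–14 N, with its red head at the blue end and its band midway between the clips; I let go, backed the gripper clear and handed the job in at about 15 s.

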